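Set and lock the vacuum regulator, then open the outlet valve

TASK

On the grey vacuum console, turn the black bar knob clockwise until the notch in its flange stands under the steel tooth, then pull the knob straight up as far as it goes so that the tooth locks it. Only when the knob is locked, swing the outlet valve's lever clockwise across to its other stop, and leave both like that with your hands off. Do not shift or knock over the vial on the console or the glassware and bottles around it.

Things in the scene. Friction and masses are not known exactly. Their poses are not given: they have to be found in the camera images.
- console: Grey painted vacuum console, 170 (x) x 300 (y) x 55 mm high, fixed on the bench; origin at the centre of its underside. Its own x points away from the robot at yaw 0, y to the left, z up. On its flat top (55 mm above the bench) are the knob's axis at console x -5, y -80 mm; the valve's pivot at x 20, y 75 mm; a low round gauge (46 mm across, 12 mm high) at x 55, y 0.
- knob_turn (a joint): Turning angle of the regulator knob, rad, growing clockwise seen from above; range -0.15 to 2.4. It starts near 0 to 0.3 and the tooth stands 0.5 to 1.9 rad further clockwise. It stays where it is left; about 0.08 N m turns it.
- knob_pull (a joint): How far the knob is pulled up, m: 0 down (as at the start) to 0.012 against its upper stop. About 6 N pulls or pushes it, and it stays where it is left. It can rise only if the notch is under the tooth (within about 2 mm): otherwise the flange stops against the tooth after 2.5 mm. Once risen, the tooth in the notch keeps it from turning.
- knob_bar (a point): Centre of the knob's grip bar, on the knob's vertical axis. Black bar 46 mm long (from -24 to +22 mm along its x), 16 mm thick (y), 30 mm high (this point is half-way up); a narrower nose (8 mm thick) carries on to +32 mm on the notch side. Own x points along the bar to the notch, z up. With the knob down the point is 97 mm above the bench (bar from 82 to 112 mm). Below the bar are a neck (20 mm across) and a black flange 34 mm in radius, 58 to 69 mm above the bench.
- notch (a point): Centre of the notch in the flange's rim, at the flange's upper face, 30 mm from the knob's axis in the direction of the bar's nose. The notch is 12 mm wide and about 10 mm deep.
- tooth (a point): Middle of the underside of the fixed steel tooth, 30 mm from the knob's axis. The tooth is 8 mm wide and 6 mm thick and reaches inward over the flange's rim from a steel post (14 x 9 mm, 38 to 47 mm from the axis); tops of both 77.5 mm above the bench, tooth's underside 2.5 mm above the flange. Its place round the knob differs each time; it does not move.
- lever (a joint): Angle of the outlet valve's lever, rad, growing clockwise seen from above: at 0 (shut) it points along the console's -x, at 1.571 (open, against its stop) along +y. Starts at 0 to 0.25. It stays where it is left; about 2 N at the tip swings it.
- lever_tip (a point): Centre of the black upright grip, 14 x 14 x 24 mm high, at the end of the steel lever, 73 mm from its pivot; 104 mm above the bench (grip from 92 to 116 mm). The flat lever bar under it is 14 mm wide, its underside 87 mm above the bench.
- lever_pivot (a point): Point on the valve lever's vertical pivot axis, at the height of the grip's centre.
- vial_mid (a point): Centre of a small amber vial, 22 mm across, 34 mm high, standing loose on the console between knob and lever. Leave it alone.
- beaker_mid (a point): Centre of a glass beaker, 66 mm across, 85 mm high. Leave it alone.
- cylinder_mid (a point): Centre of a glass measuring cylinder, 192 mm high on a 64 mm foot. Leave it alone.
- wash_bottle_mid (a point): Centre of a white plastic bottle, 64 mm across, 190 mm high. Leave it alone.
- jar_mid (a point): Centre of a glass jar, 70 mm across, 85 mm high. Leave it alone.

How it is judged (in metres and radians):
On the way, in this order (a step that is already met when the one before it is completed fails the run):
1. the knob's notch is under the tooth and the knob is pulled up so that the tooth locks it (value of joint knob_pull above 0.009 m and horizontal distance between notch and tooth below 0.005 m), for 0.2 s.
2. the valve lever is swung across to its open stop (value of joint lever above 1.4 rad), for 0.2 s.
At the end, for the whole second after the job is handed in: The knob is up by at least 9 of its 12 mm with the notch within 5 mm (seen from above) of the tooth, the lever is beyond 1.4 of its 1.571 rad, and both are at rest (all of step 1 and value of joint lever above 1.4 rad and velocity of joint lever below 0.05 rad/s and velocity of joint knob_pull above -0.005 m/s); the robot touches nothing.
It fails at once if the lever is swung open while the knob is not locked (lever beyond 0.5 rad with the knob up less than 6 mm) (value of joint lever above 0.5 rad and value of joint knob_pull below 0.006 m).
It fails at once if the vial, beaker, measuring cylinder, bottle or jar is shifted by more than 30 mm or tipped over (distance of any of vial_mid, beaker_mid, cylinder_mid, wash_bottle_mid, jar_mid from where it was at the start of the episode above 0.03 m or angle between any of vial_mid, beaker_mid, cylinder_mid, wash_bottle_mid, jar_mid's own z axis and vertical above 0.5 rad).
It also fails if it takes over 58 s, if anything falls off the work surface, if the arm or the gripper's body presses on something with over 40 N, if the wrist force passes 120 N, or if a joint passes its speed limit or range.

ROBOT

A 7-joint arm with a two-finger parallel gripper is mounted at the origin on the work surface. World frame = base frame: x ahead of the robot, y to its left, z up, the work surface at z = 0. Lengths are in m, angles in degrees, forces in N, time in s.
With the tool pointing down it reaches from about 0.4 to 0.9 m from the base axis. Payload 5.5 kg.
Tool frame: the origin (TCP) lies at the very end of the fingers, on their centre line; the grasp point (between the pads) lies arm.grip_depth behind it (arm.grip_depth is the distance from the TCP to the grasp point, in m); z points along the fingers, y is the line along which they close (so a half turn about z gives the same grasp; the last joint's range is limited). The gripper opens to 85 mm and grips with 20 to 120 N. Pads are 22 mm wide; open, the fingers measure 114 mm over their backs; the gripper's body (76 mm by 85 mm) begins 54 mm behind the grasp point. The pads swing forward as they close: fully open they stand 13 mm farther back than shut.
Start: joints at [-59.977, 28.699, -24.465, 88.831, 12.651, 65.22, -12.049], TCP at [0.168, 0.628, 0.231] pointing down, gripper open.
Joint ranges: [-164.97, 164.97], [-17.58, 116.51], [-87.97, 89.64], [11.32, 138.91], [-80.73, 260.73], [10.89, 115.49], [-147.41, 147.41]. Speed limits (degrees/s): [147.25, 147.25, 180, 180, 180, 180, 180].

INTERFACE

Orientations are given as [roll, pitch, yaw] about the fixed x, y, z axes, in that order (R = Rz(yaw) Ry(pitch) Rx(roll)).
In Python, from plant import arm gives the robot as it stands.
- The arm moves only by the shell command python3 -m creep 'ROWS' [FORCE]. ROWS is JSON, a list that holds one entry, the list of rows, each a list of 7 numbers: the turn, a rotation vector about the tool's x, y, z in degrees, then the shift along the tool's x, y, z in m, then the opening, from 0 (shut) to 1 (fully open). A call has exactly 8 rows; each row is the pose to reach, as a shift and turn from the pose commanded when the call began, along the tool's axes at that moment; what a row does not reach only later rows make up. A row lasts 1/10 s, in which the tool goes at most 50 mm and 8.59 degrees, less where a joint would pass 70% of its speed; a pose out of reach is approached as far as the arm can. A call with a gripper value outside its range is refused whole. The fingers move at their own pace and stop on an object; FORCE is the grip in N (left out, the last holds). Time passes only in rows, so rows that repeat a pose let the fingers close, or fill a call up. It gives the time, the measured TCP pose, the force, the opening and the grip force at its end, in the units of the state.
- arm.state(): the state, without advancing time (a new reading comes with each control period).
- arm.grab_frame(name): name is "scene" or "top"; returns (picture, depth): 384x512x3 uint8, blue, green, red; 384x512 float32, m along the optical axis (not along the pixel's ray), 0 where there is no reading.
- arm.camera_params(name): a dict with "fx", "fy", "cx", "cy" (pixels), "dist_coeffs" ([k1, k2, p1, p2, k3] as OpenCV has them; the pictures are not rectified), "eye" and "orientation" of the camera in the world. Camera axes: x right, y up, looking along -z (the intrinsics and any distortion apply to the point x, -y, -z); pixel columns grow to the right and rows downward; lengths in m; the calibration is good to about 2 mm. A picture is of the moment at which its call begins. camera_params takes no time and is no camera call.
- arm.finish_job(): hands the job in; it is judged then, once.
The state is a dict: "time_s": time; "q": joint angles; "qd": joint speeds; "joint_efforts": joint torques, N m; "eef_pos": TCP position; "ee_rot": TCP orientation; "ft_force": force on the tool from outside, world axes, zero at the start; "torque": the same for the moment, N m; "finger_gap": finger opening in m; "grip_force": force on a finger pad.
Only numpy, scipy, OpenCV 4.12 (cv2) and the standard library are available. Lean on these libraries where they do the work, as an engineer would, in place of code of your own. Each camera call takes 0.05 s, during which the arm holds its last target. There are 200 camera calls.

## Working session

There is one attempt and no reset: what is moved stays moved. The work goes in short steps, Python scripts to look and compute and a shell command to move; the robot and the scene stay as the last step left them, time stands still between calls to the robot, and variables do not carry over. Pictures are saved under pics/ and viewed, at most 13 in all, crops included, and the job is handed in when it is done.

```bash
ls; mkdir -p pics; cat > h.py <<'E'
import numpy as np, cv2
from scipy.spatial.transform import Rotation as R
from plant import arm
def cam(n):
    p=arm.camera_params(n); o=np.array(p["orientation"],float)
    M=o if o.shape==(3,3) else (R.from_euler('xyz',o,degrees=True).as_matrix() if o.size==3 else R.from_quat(o).as_matrix())
    K=np.array([[p["fx"],0,p["cx"]],[0,p["fy"],p["cy"]],[0,0,1]]); return K,np.array(p["dist_coeffs"],float),np.array(p["eye"]),M
def ray(n,uv):
    K,d,e,M=cam(n); x=cv2.undistortPoints(np.array(uv,float).reshape(-1,1,2),K,d).reshape(-1,2)
    return e,(M@np.c_[x[:,0],-x[:,1],-np.ones(len(x))].T).T
def atz(n,uv,z):
    e,r=ray(n,uv); z=np.broadcast_to(z,(len(r),)); return e+r*((z-e[2])/r[:,2])[:,None]
def proj(n,P):
    K,d,e,M=cam(n); q=(np.atleast_2d(P)-e)@M; q=q*[1,-1,-1]
    return cv2.projectPoints(q,np.zeros(3),np.zeros(3),K,d)[0].reshape(-1,2)
def cloud(n,D):
    v,u=np.nonzero(D>0); e,r=ray(n,np.c_[u,v]); return np.c_[u,v],e+r*D[v,u][:,None]
E
python3 - <<'E'
from h import *
for n in("scene","top"):
    print(arm.camera_params(n)); im,D=arm.grab_frame(n); np.save(f"{n}_d.npy",D); cv2.imwrite(f"pics/{n}0.png",im)
print(arm.state(),arm.grip_depth)
E
```

```text
pics
{'fx': 454.18661523706936, 'fy': 454.18661523706936, 'cx': 255.15413860624022, 'cy': 187.8030512943122, 'dist_coeffs': array([-0.11453271,  0.        ,  0.        ,  0.        ,  0.        ]), 'eye': array([ 0.98623835, -0.73839231,  0.69128857]), 'orientation': array([55.0658655 , -0.80765464, 28.33677106])}
{'fx': 358.0159403465331, 'fy': 358.0159403465331, 'cx': 258.97736599959285, 'cy': 196.5949490121849, 'dist_coeffs': array([-0.10986553,  0.        ,  0.        ,  0.        ,  0.        ]), 'eye': array([0.49466004, 0.01967743, 1.07434959]), 'orientation': array([  3.56802082,  -0.81992364, -89.45435237])}
{'time_s': 0.1, 'q': array([-59.9779077 ,  28.70716523, -24.46786003,  88.81094813,
        12.65439412,  65.18453796, -12.04836041]), 'qd': array([-0.01228539,  0.00377405,  0.06758343, -0.17589215,  0.10040336,
       -0.02823333, -0.01540862]), 'joint_efforts': array([ 3.96966585e-02, -5.49065423e+01, -5.48707321e+00, -2.62632608e+01,
       -3.28034617e-02,  4.81449757e-01,  4.72408516e-03]), 'eef_pos': array([0.16761326, 0.62843599, 0.23137801]), 'ee_rot': array([ 1.79951179e+02, -1.18333137e-02,  1.65060412e+02]), 'ft_force': array([ 0.7372378 ,  0.55824481, -0.32233409]), 'torque': array([ 0.0553927 , -0.04856442,  0.00190318]), 'grip_force': 0.0013343485898076324, 'finger_gap': 0.08530726865422165} 0.0187
```

View pics/scene0.png

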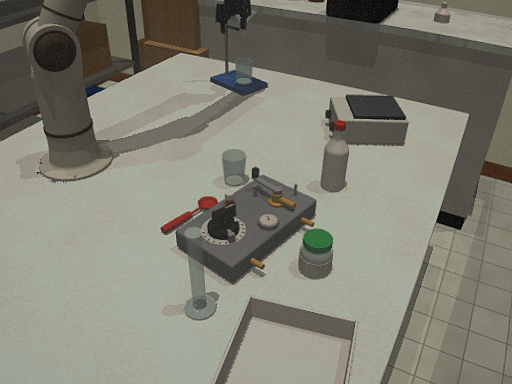

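View pics/top0.png

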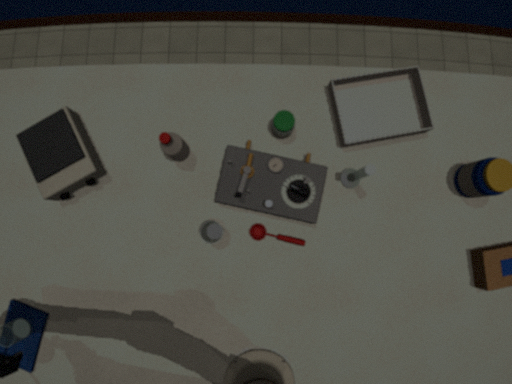

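The top view shows the console at about (271,184), the knob at (299,190), the lever running from (248,170) to (239,195), and the vial at (269,203). The beaker is at (211,231), the cylinder at (350,178), the bottle at (172,147) and the jar at (283,124). I'll enlarge both.

```bash
python3 - <<'E'
from h import *
t=cv2.imread("pics/top0.png")[140:230,205:335]; s=cv2.imread("pics/scene0.png")[160:280,170:325]
g=lambda i:np.uint8(255*(i/255.)**.6)
cv2.imwrite("pics/t1.png",g(cv2.resize(t,None,fx=6,fy=6,interpolation=cv2.INTER_CUBIC)))
cv2.imwrite("pics/s1.png",g(cv2.resize(s,None,fx=5,fy=5,interpolation=cv2.INTER_CUBIC)))
E
```

```text
(no output)
```

View pics/t1.png

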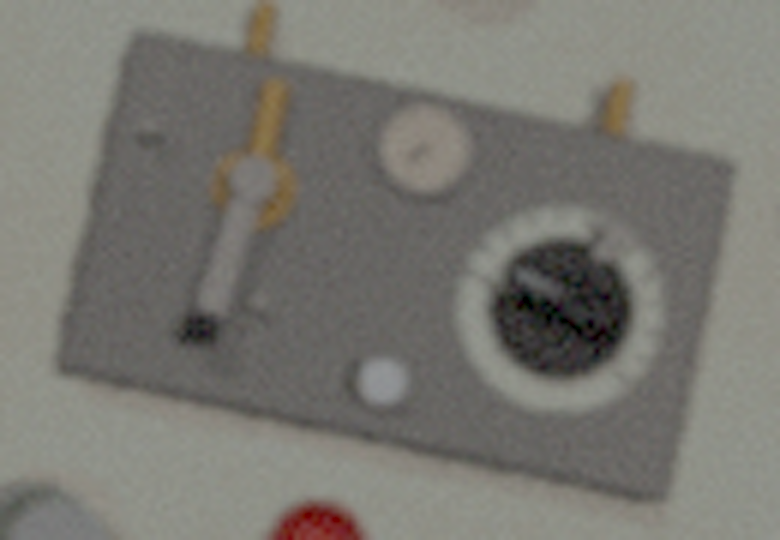

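View pics/s1.png

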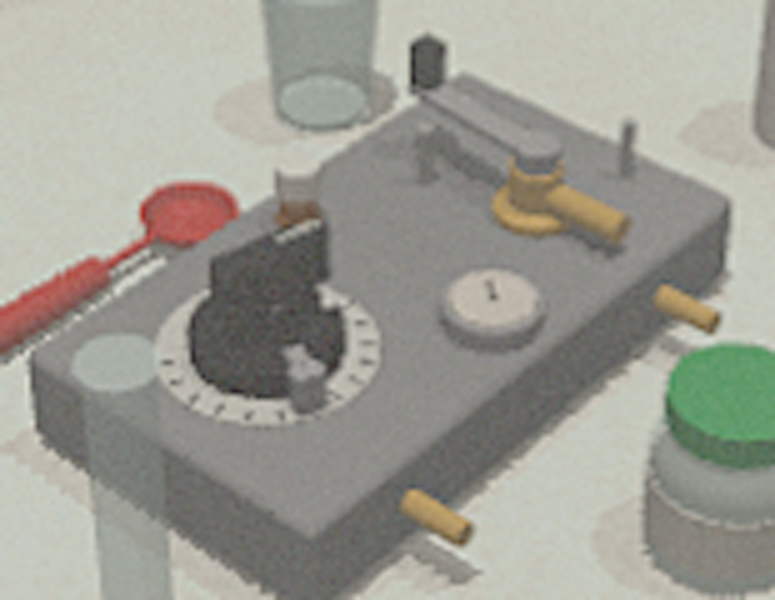

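The crops show the bar's white nose line at top (525,275) and the tooth post at top (600,245) and scene (303,360). The lever grip is at top (200,328) and scene (428,65). Next I'll fit the console pose from these.

```bash
cat > fit.py <<'E'
from h import *
from scipy.optimize import least_squares
tp=lambda a:(np.array(a,float)+.5)/6-.5+[205,140]
sp=lambda a:(np.array(a,float)+.5)/5-.5+[170,160]
T=tp([[135,33],[735,162],[662,500],[60,372],[252,178],[425,148]])
TL=np.array([[.085,.15,.055],[.085,-.15,.055],[-.085,-.15,.055],[-.085,.15,.055],[.02,.075,.09],[.055,0,.067]])
S=sp([[728,203],[312,537],[35,362],[495,300]])
SL=np.array([[.085,.15,.055],[.085,-.15,.055],[-.085,-.15,.055],[.055,0,.067]])
def W(p,L):
    c,s=np.cos(p[2]),np.sin(p[2]); L=np.atleast_2d(L); return np.c_[p[0]+c*L[:,0]-s*L[:,1],p[1]+s*L[:,0]+c*L[:,1],L[:,2]]
f=lambda p:np.r_[(proj("top",W(p,TL))-T).ravel(),(proj("scene",W(p,SL))-S).ravel()]
r=least_squares(f,[.55,0,-.2],loss='soft_l1'); p=r.x
if __name__=="__main__":
    print(p,np.degrees(p[2])); print(f(p).reshape(-1,2).round(1))
    k=W(p,[-.005,-.08,0])[0]; print("knob",k)
    def ang(P,c=k): d=P-c; return np.degrees(np.arctan2(d[:,1],d[:,0])),np.hypot(d[:,0],d[:,1])
    print("nose top",ang(atz("top",tp([[515,265],[540,283],[555,295],[585,325]]),.112)))
    print("nose scene",ang(atz("scene",sp([[320,225],[280,240]]),.112)))
    print("post top/scene",ang(atz("top",tp([[597,240],[605,250]]),.0775)),ang(atz("scene",sp([[302,358],[312,368],[297,350]]),.0775)))
    v=W(p,[.02,.075,0])[0]; print("pivot",v); g=np.r_[atz("top",tp([[200,325]]),.116),atz("scene",sp([[428,65]]),.104)]; print("lever",g,ang(g,v))
    for n,c,uv,z in[("vial","top",tp([[382,380]]),.089),("vial","scene",sp([[298,222]]),.055)]: print(n,atz(c,uv,z))
    print("beak,cyl,bottle,jar",atz("top",[[211,231],[350,178],[172,147],[283,124]],[.06,0.05,.12,.08]).round(3))
    print("cyl",atz("scene",[[200,307]],0.01), "beak",atz("scene",[[234,182]],0))
E
python3 fit.py
```

```text
[ 0.59697449 -0.02942403 -0.1956938 ] -11.212428826683466
[[-0.7 -1.1]
 [ 0.9 -1.3]
 [ 1.8  0.1]
 [-0.7  0. ]
 [ 0.3  0.2]
 [ 0.1 -0.3]
 [ 1.3 -1.9]
 [ 0.2 -0.1]
 [-3.  -1.7]
 [-0.9 -0.2]]
knob [ 0.57651415 -0.10692484  0.        ]
nose top (array([  63.98105897,   70.98318033,   86.62769145, -166.45166396]), array([0.03189879, 0.01833155, 0.01054684, 0.01315804]))
nose scene (array([62.94295928, 65.75451925]), array([0.02854655, 0.00899782]))
post top/scene (array([-24.21092715, -34.38433757]), array([0.03249925, 0.0302702 ])) (array([-31.5502713 , -30.64380786, -30.45463442]), array([0.03452387, 0.04217219, 0.02896284]))
pivot [0.63117629 0.0402555  0.        ]
lever [[0.56160866 0.063101   0.116     ]
 [0.5646015  0.06114146 0.104     ]] (array([161.82019832, 162.582221  ]), array([0.07322275, 0.06977411]))
vial [[ 0.53904813 -0.01956283  0.089     ]]
vial [[ 0.54037544 -0.01990314  0.055     ]]
beak,cyl,bottle,jar [[ 0.459  0.14   0.06 ]
 [ 0.616 -0.259  0.05 ]
 [ 0.686  0.243  0.12 ]
 [ 0.764 -0.06   0.08 ]]
cyl [[ 0.62886371 -0.27785377  0.01      ]] beak [[0.46217251 0.1333584  0.        ]]
```

```bash
cat >> h.py <<'E'
def go(x,y,z,yaw,roll=180,pitch=0):
    s=arm.state(); A=R.from_euler('xyz',s["ee_rot"],degrees=True); B=R.from_euler('xyz',[roll,pitch,yaw],degrees=True)
    print("row",(A.inv()*B).as_rotvec(degrees=True).round(1),A.inv().apply(np.array([x,y,z])-s["eef_pos"]).round(4))
E
python3 - <<'E'
from fit import *
print(atz("top",tp([[560,309],[561,308]]),[.057,.069]),atz("scene",sp([[268,340]]),.069)) 
print(atz("scene",sp([[268,343]]),.057))
go(.577,-.107,.23,64)
E
```

```text
[[ 0.57518242 -0.10543826  0.057     ]
 [ 0.57471005 -0.10443417  0.069     ]] [[ 0.58203021 -0.11348194  0.069     ]]
[[ 0.57529286 -0.10315072  0.057     ]]
row [ 0.000e+00 -1.000e-01  1.011e+02] [-0.5851 -0.605   0.0007]
```

```bash
python3 -m creep '[[[0,0,34,-0.025,-0.03,0,0.5],[0,0,34,-0.06,-0.06,0,0.5],[0,0,34,-0.09,-0.095,0,0.5],[0,0,34,-0.125,-0.13,0,0.5],[0,0,34,-0.16,-0.165,0,0.5],[0,0,34,-0.195,-0.2,0,0.5],[0,0,34,-0.23,-0.235,0,0.5],[0,0,34,-0.265,-0.27,0,0.5]]]' 40; python3 -c "
from h import *
go(.5755,-.106,.23,64)"
```

```text
time_s: 0.9
eef_pos: [0.3541, 0.2964, 0.2308]
ee_rot: [-179.9, -0.0, 131.1]
ft_force: [0.4, -0.3, -2.4]
finger_gap: 0.0429
grip_force: 0.0
row [-0.1  0.  67.1] [-0.4489 -0.0974  0.0009]
```

```bash
python3 -m creep '[[[0,0,8,-0.045,-0.01,0,0.5],[0,0,16,-0.09,-0.02,0,0.5],[0,0,24,-0.135,-0.03,0,0.5],[0,0,32,-0.18,-0.04,0,0.5],[0,0,40,-0.225,-0.05,0,0.5],[0,0,48,-0.27,-0.06,0,0.5],[0,0,56,-0.315,-0.07,0,0.5],[0,0,64,-0.36,-0.08,0,0.5]]]' 40; python3 -c "
from h import *
go(.5755,-.106,.15,64)"
```

```text
time_s: 1.7
eef_pos: [0.53, -0.0269, 0.2307]
ee_rot: [-179.9, 0.0, 66.7]
ft_force: [1.7, -0.0, -2.2]
finger_gap: 0.0427
grip_force: 0.0
row [-0.1  0.   2.7] [-0.0546  0.0731  0.0807]
```

```bash
python3 -m creep '[[[0,0,3,-0.027,0.036,0,0.5],[0,0,3,-0.054,0.073,0.02,0.5],[0,0,3,-0.054,0.073,0.05,0.5],[0,0,3,-0.054,0.073,0.08,0.5],[0,0,3,-0.054,0.073,0.09,0.5],[0,0,3,-0.054,0.073,0.09,0.5],[0,0,3,-0.054,0.073,0.09,0.5],[0,0,3,-0.054,0.073,0.09,0.5]]]' 40; python3 -c "
from h import *
im,_=arm.grab_frame('scene'); a=proj('scene',[[.5755,-.106,.1]])[0].astype(int); c=im[a[1]-65:a[1]+45,a[0]-65:a[0]+65]
cv2.imwrite('pics/s2.png',np.uint8(255*(cv2.resize(c,None,fx=5,fy=5,interpolation=cv2.INTER_CUBIC)/255.)**.6))
go(.5755,-.106,.084,64)"
```

```text
time_s: 2.5
eef_pos: [0.5776, -0.1032, 0.1431]
ee_rot: [179.8, -0.1, 64.1]
ft_force: [0.5, -1.1, -3.0]
finger_gap: 0.0429
grip_force: 0.0
row [ 0.2 -0.1  0.1] [-0.0034 -0.0008  0.0591]
```

View pics/s2.png

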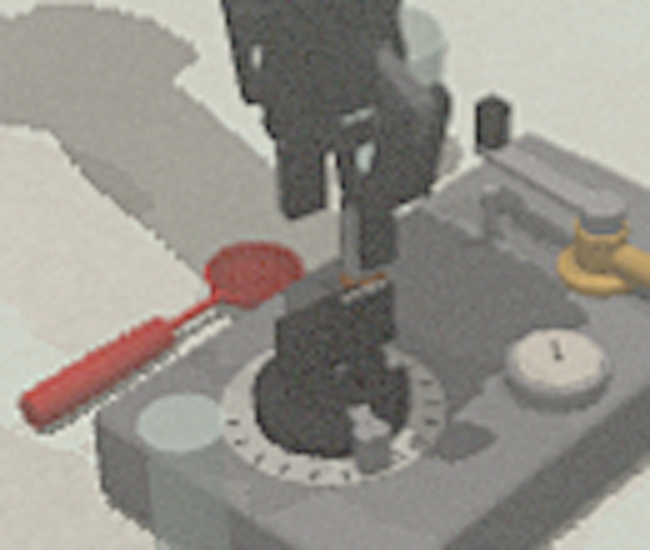

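The open fingers, at about (310,200) and (375,250), sit above the bar on either side of it. The bar's top is at about (335,300). I'll descend now.

```bash
python3 -m creep '[[[0,0,0,-0.003,-0.001,0.015,0.5],[0,0,0,-0.003,-0.001,0.03,0.5],[0,0,0,-0.003,-0.001,0.045,0.5],[0,0,0,-0.003,-0.001,0.056,0.5],[0,0,0,-0.003,-0.001,0.056,0.3],[0,0,0,-0.003,-0.001,0.056,0.15],[0,0,0,-0.003,-0.001,0.056,0.1],[0,0,0,-0.003,-0.001,0.056,0.1]]]' 40; python3 -c "
from h import *
print(arm.state()['torque'])"
```

```text
time_s: 3.35
eef_pos: [0.5746, -0.1059, 0.0854]
ee_rot: [179.9, -0.0, 64.1]
ft_force: [3.4, -1.7, -9.3]
finger_gap: 0.0151
grip_force: 42.8
[-0.54604845 -0.52868636  0.07913942]
```

```bash
python3 -m creep '[[[0,0,5,0,0,0,0.0],[0,0,11,0,0,0,0],[0,0,17,0,0,0,0],[0,0,23,0,0,0,0],[0,0,29,0,0,0,0],[0,0,35,0,0,0,0],[0,0,41,0,0,0,0],[0,0,47,0,0,0,0]]]' 40;  python3 -m creep '[[[0,0,5,0,0,0,0.0],[0,0,11,0,0,0,0],[0,0,17,0,0,0,0],[0,0,23,0,0,0,0],[0,0,29,0,0,0,0],[0,0,35,0,0,0,0],[0,0,40,0,0,0,0],[0,0,42,0,0,0,0]]]' 40; python3 -c "
from h import *
print(arm.state()['torque'],arm.state()['q'])
for n in('scene','top'):
  im,_=arm.grab_frame(n); a=proj(n,[[.5755,-.106,.085]])[0].astype(int); c=im[a[1]-45:a[1]+35,a[0]-50:a[0]+50]
  cv2.imwrite(f'pics/{n}3.png',np.uint8(255*(cv2.resize(c,None,fx=7,fy=7,interpolation=cv2.INTER_CUBIC)/255.)**.6)); print(a)"
```

```text
time_s: 4.15
eef_pos: [0.5749, -0.1058, 0.0856]
ee_rot: [179.9, -0.1, 16.8]
ft_force: [2.9, -2.4, -8.8]
finger_gap: 0.0154
grip_force: 42.8
time_s: 4.95
eef_pos: [0.5751, -0.1059, 0.0857]
ee_rot: [-180.0, -0.1, -25.1]
ft_force: [3.5, -3.1, -7.9]
finger_gap: 0.0151
grip_force: 42.9
[-0.75080706 -0.90558498  0.07711459] [-18.624087    34.82646435  34.98980398 106.44109667 -26.59314071
  46.94759877 -84.97038256]
[222 218]
[299 190]
```

View pics/scene3.png

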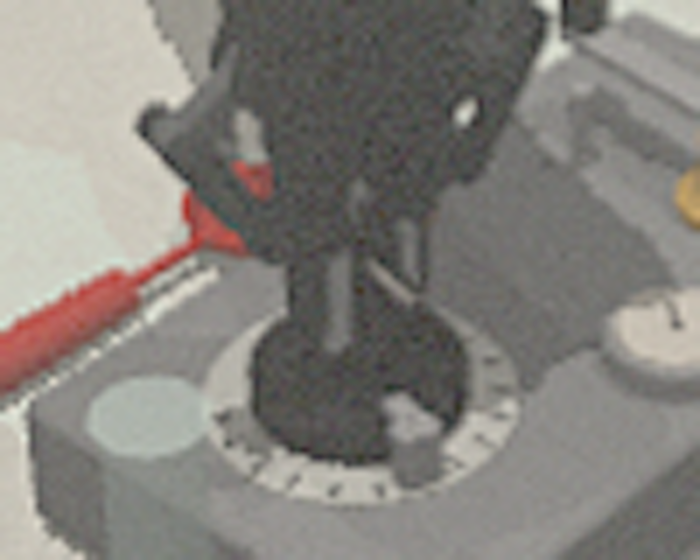

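The knob turned with the grip. The nose line now runs (372,262) to (415,302), and the tooth and post top run (398,402) to (428,435). I'll compare their directions.

```bash
python3 -c "
from h import *
k=np.array([.575,-.106,0]); sp=lambda a:(np.array(a,float)+.5)/7-.5+[172,173]
f=lambda P:(np.degrees(np.arctan2(P[:,1]-k[1],P[:,0]-k[0])).round(1),np.hypot(P[:,0]-k[0],P[:,1]-k[1]).round(4))
A=atz('scene',sp([[372,262],[415,302]]),.112);print('line',f(A),np.degrees(np.arctan2(*(A[1]-A[0])[1::-1])))
print('tooth',f(atz('scene',sp([[395,402],[405,412],[418,430],[430,435]]),.0775)))
for a in(-36,-32,-28): 
  d=np.array([np.cos(np.radians(a)),np.sin(np.radians(a)),0]); t=np.array([d[1],-d[0],0])
  L=[[26,-4],[26,4],[38,-7],[38,7],[47,-7],[47,7]]
  print(a,((proj('scene',[k+d*x/1000+t*y/1000+[0,0,.0775] for x,y in L])-[172,173])*7).round().tolist())
im=cv2.imread('pics/scene3.png')[340:520,330:500]; cv2.imwrite('pics/s4.png',cv2.resize(im,None,fx=4,fy=3.3))
"
```

```text
line (array([ -4.6, -20.5]), array([0.0079, 0.0307])) -25.82701684407568
tooth (array([-35. , -33.7, -33.8, -31.3]), array([0.0309, 0.0364, 0.0455, 0.0492]))
-36 [[396.0, 386.0], [372.0, 393.0], [421.0, 407.0], [378.0, 420.0], [433.0, 425.0], [390.0, 438.0]]
-32 [[401.0, 384.0], [377.0, 392.0], [429.0, 404.0], [387.0, 418.0], [443.0, 421.0], [401.0, 436.0]]
-28 [[406.0, 381.0], [383.0, 391.0], [436.0, 400.0], [395.0, 416.0], [452.0, 416.0], [411.0, 433.0]]
```

View pics/s4.png

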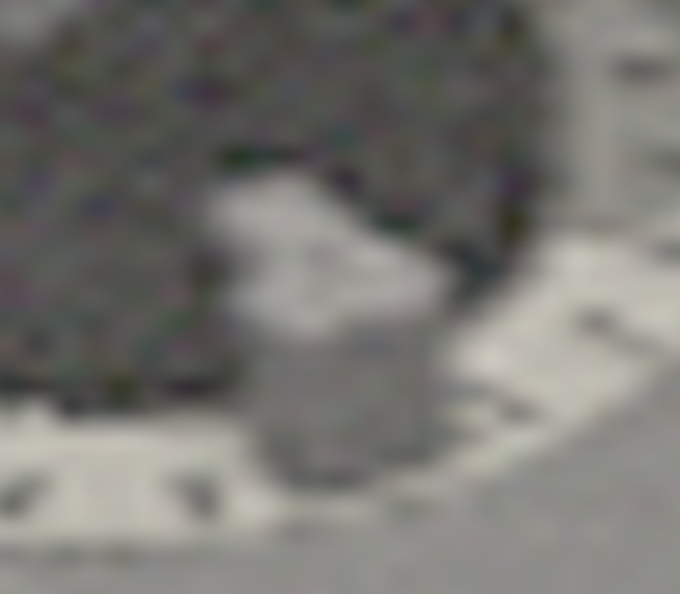

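View pics/top3.png

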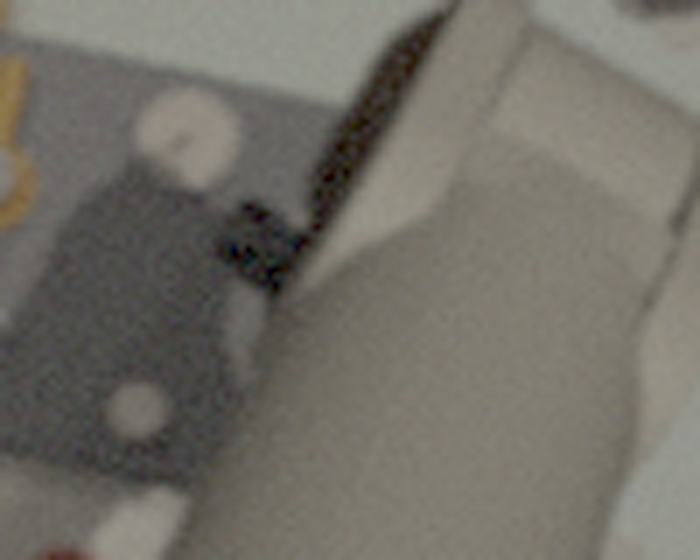

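Tooth direction is about -32° and the bar is at about -25°. I'll turn 7° more and test with a small pull.

```bash
python3 -m creep '[[[0,0,4,0,0,0,0],[0,0,7,0,0,0,0],[0,0,7,0,0,0,0],[0,0,7,0,0,-0.001,0],[0,0,7,0,0,-0.002,0],[0,0,7,0,0,-0.003,0],[0,0,7,0,0,-0.004,0],[0,0,7,0,0,-0.005,0]]]' 40
```

```text
time_s: 5.85
eef_pos: [0.5751, -0.1059, 0.0906]
ee_rot: [-180.0, -0.1, -31.8]
ft_force: [5.0, -3.0, -10.1]
finger_gap: 0.0154
grip_force: 42.5
```

```bash
python3 -m creep '[[[0,0,0,0,0,-0.001,0],[0,0,0,0,0,-0.002,0],[0,0,0,0,0,-0.003,0],[0,0,0,0,0,-0.004,0],[0,0,0,0,0,-0.005,0],[0,0,0,0,0,-0.006,0],[0,0,0,0,0,-0.007,0],[0,0,0,0,0,-0.007,0]]]' 40
```

```text
time_s: 6.65
eef_pos: [0.575, -0.106, 0.097]
ee_rot: [-180.0, -0.1, -31.8]
ft_force: [6.7, -3.9, -15.0]
finger_gap: 0.0155
grip_force: 41.6
```

```bash
python3 -m creep '[[[0,0,0,0,0,-0.0005,0],[0,0,0,0,0,-0.001,0],[0,0,0,0,0,-0.0015,0],[0,0,0,0,0,-0.0015,0],[0,0,0,0,0,-0.0015,0],[0,0,0,0,0,-0.0015,0],[0,0,0,0,0,-0.0015,0],[0,0,0,0,0,-0.0015,0]]]' 40; python3 -c "
from h import *
im,_=arm.grab_frame('scene'); c=im[173:253,172:272]
cv2.imwrite('pics/s5.png',np.uint8(255*(cv2.resize(c,None,fx=7,fy=7,interpolation=cv2.INTER_CUBIC)/255.)**.6))"
```

```text
time_s: 7.45
eef_pos: [0.5747, -0.1059, 0.0972]
ee_rot: [179.9, -0.1, -31.8]
ft_force: [8.8, -4.0, -25.4]
finger_gap: 0.0155
grip_force: 40.1
```

View pics/s5.png

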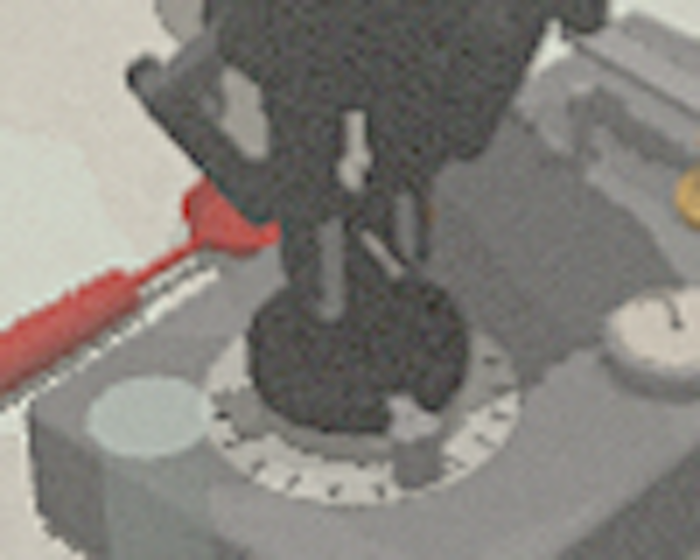

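The knob is up: the flange is lifted off the dial, the tooth at (410,415) sits inside the rim, and the force rose at the upper stop. I'll release and rise.

```bash
python3 -m creep '[[[0,0,0,0,0,0,0.1],[0,0,0,0,0,0,0.3],[0,0,0,0,0,0,0.45],[0,0,0,0,0,0,0.45],[0,0,0,0,0,-0.02,0.45],[0,0,0,0,0,-0.05,0.45],[0,0,0,0,0,-0.085,0.45],[0,0,0,0,0,-0.12,0.45]]]' 40;  python3 -m creep '[[[0,0,-8,0,0,0,0.45],[0,0,-16,0,0,0,0.45],[0,0,-24,0,0,0,0.45],[0,0,-32,0,0,0,0.45],[0,0,-40,0,0,0,0.45],[0,0,-48,0,0,0,0.45],[0,0,-56,0,0,0,0.45],[0,0,-64,0,0,0,0.45]]]' 40; python3 -c "
from h import *
go(.562,.063,.2,162)"
```

```text
time_s: 8.3
eef_pos: [0.5735, -0.1055, 0.2203]
ee_rot: [-180.0, 0.1, -31.9]
ft_force: [-0.0, -0.5, -3.0]
finger_gap: 0.0386
grip_force: 0.0
time_s: 9.1
eef_pos: [0.5738, -0.1055, 0.2194]
ee_rot: [-180.0, -0.0, 32.4]
ft_force: [-0.1, -1.8, -2.1]
finger_gap: 0.0385
grip_force: 0.0
row [   0.    -0.  -129.6] [ 0.0803 -0.1486  0.0195]
```

```bash
python3 -m creep '[[[0,0,-8,0.01,-0.018,0,0.45],[0,0,-16,0.02,-0.037,0,0.45],[0,0,-24,0.03,-0.055,0,0.45],[0,0,-32,0.04,-0.074,0,0.45],[0,0,-40,0.05,-0.092,0,0.45],[0,0,-48,0.06,-0.111,0,0.45],[0,0,-56,0.07,-0.13,0,0.45],[0,0,-64,0.08,-0.148,0,0.45]]]' 40;  python3 -m creep '[[[0,0,-8,0,0,0,0.45],[0,0,-16,0,0,0,0.45],[0,0,-24,0,0,0,0.45],[0,0,-32,0,0,0,0.45],[0,0,-40,0,0,0.02,0.45],[0,0,-48,0,0,0.04,0.45],[0,0,-56,0,0,0.06,0.45],[0,0,-64,0,0,0.075,0.45]]]' 40; python3 -c "
from h import *
go(.562,.063,.099,162); print(arm.state()['q'])
im,_=arm.grab_frame('scene'); a=proj('scene',[[.562,.063,.11]])[0].astype(int); c=im[a[1]-50:a[1]+50,a[0]-65:a[0]+65]
cv2.imwrite('pics/s6.png',np.uint8(255*(cv2.resize(c,None,fx=5,fy=5,interpolation=cv2.INTER_CUBIC)/255.)**.6))"
```

```text
time_s: 9.9
eef_pos: [0.5629, 0.0631, 0.2194]
ee_rot: [180.0, -0.0, 96.4]
ft_force: [-0.2, -1.7, -2.7]
finger_gap: 0.0385
grip_force: 0.0
time_s: 10.7
eef_pos: [0.5627, 0.0621, 0.1432]
ee_rot: [-180.0, -0.0, 160.4]
ft_force: [-0.7, -0.2, -3.6]
finger_gap: 0.0387
grip_force: 0.0
row [-0.  -0.  -1.6] [0.0009 0.0007 0.0442]
[ -9.86672773  24.21815496   1.06516908 106.24525417  -0.56643383
  49.59314171  61.88158191]
```

View pics/s6.png

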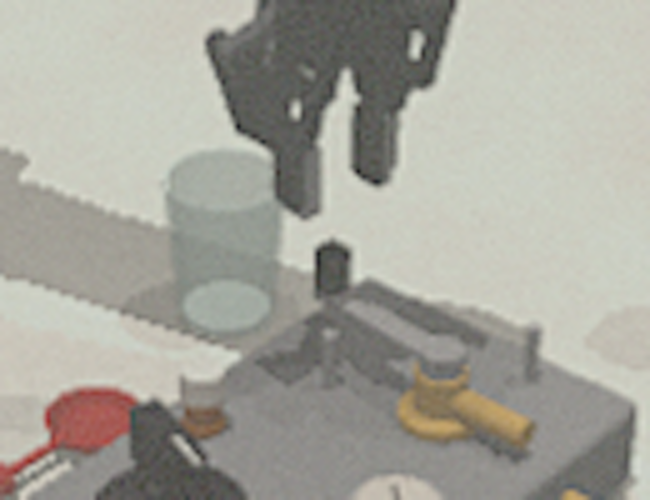

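The fingers, at (300,200) and (375,175), straddle the lever grip at (333,265). I'll descend and half close to cage it.

```bash
python3 -m creep '[[[0,0,-1,0.001,0,0.015,0.45],[0,0,-1,0.001,0,0.03,0.45],[0,0,-1,0.001,0,0.043,0.45],[0,0,-1,0.001,0,0.043,0.3],[0,0,-1,0.001,0,0.043,0.25],[0,0,-1,0.001,0,0.043,0.25],[0,0,-1,0.001,0,0.043,0.25],[0,0,-1,0.001,0,0.043,0.25]]]' 20; python3 -c "
from h import *
s=arm.state();print(s['q'])
v=np.array([.630,.041])
A=R.from_euler('xyz',s['ee_rot'],degrees=True)
for d in np.r_[0:97:8]:
  th=162-d; P=np.r_[v+.073*np.array([np.cos(np.radians(th)),np.sin(np.radians(th))]),.099]
  print(d,A.inv().apply(P-s['eef_pos']).round(4))"
```

```text
time_s: 11.55
eef_pos: [0.5628, 0.0627, 0.1014]
ee_rot: [180.0, 0.1, 161.1]
ft_force: [0.4, -0.8, -3.1]
finger_gap: 0.0213
grip_force: 0.0
[ -9.70696966  27.55022087   0.79517388 107.72214451  -0.52523447
  44.67270256  62.42608883]
0 [0.0024 0.0001 0.0024]
8 [0.0019 0.0102 0.0024]
16 [-0.0001  0.0202  0.0024]
24 [-0.0034  0.0298  0.0024]
32 [-0.0081  0.0389  0.0024]
40 [-0.0139  0.0473  0.0024]
48 [-0.0209  0.0547  0.0024]
56 [-0.0288  0.0611  0.0024]
64 [-0.0375  0.0663  0.0024]
72 [-0.0469  0.0703  0.0025]
80 [-0.0567  0.0729  0.0025]
88 [-0.0668  0.0742  0.0025]
96 [-0.077   0.074   0.0025]
```

```bash
python3 -m creep '[[[0,0,6,0.002,0.008,0.001,0.25],[0,0,12,0.001,0.015,0.001,0.25],[0,0,18,-0.001,0.0225,0.001,0.25],[0,0,24,-0.0035,0.03,0.001,0.25],[0,0,30,-0.007,0.0365,0.001,0.25],[0,0,36,-0.011,0.043,0.001,0.25],[0,0,42,-0.0155,0.0495,0.001,0.25],[0,0,48,-0.021,0.0545,0.001,0.25]]]' 20; python3 -c "
from h import *
s=arm.state();print(s['q'],s['torque'])
v=np.array([.630,.041])
A=R.from_euler('xyz',s['ee_rot'],degrees=True)
for d in np.r_[48:90:6,85]:
  th=162-d; P=np.r_[v+.073*np.array([np.cos(np.radians(th)),np.sin(np.radians(th))]),.1]
  print(d,A.inv().apply(P-s['eef_pos']).round(4))"
```

```text
time_s: 12.35
eef_pos: [0.5996, 0.1074, 0.1]
ee_rot: [-179.9, -0.0, 112.8]
ft_force: [-2.5, -1.3, -2.1]
finger_gap: 0.0213
grip_force: 1.0
[-21.71718848  31.76737288  11.96995528 101.70394748  -8.52840939
  47.4712638   17.1111444 ] [-0.37689076  0.45849326 -0.04564488]
48 [-0.      0.0008 -0.    ]
54 [-0.0003  0.0084 -0.    ]
60 [-0.0013  0.016  -0.    ]
66 [-0.0031  0.0234 -0.    ]
72 [-0.0057  0.0306 -0.    ]
78 [-0.0091  0.0375 -0.    ]
84 [-0.0131  0.044  -0.0001]
85 [-0.0138  0.045  -0.0001]
```

```bash
python3 -m creep '[[[0,0,6,0,0.008,0,0.25],[0,0,12,-0.001,0.016,0,0.25],[0,0,18,-0.003,0.0235,0,0.25],[0,0,24,-0.0055,0.0305,0,0.25],[0,0,30,-0.009,0.0375,0,0.25],[0,0,34,-0.012,0.042,0,0.25],[0,0,36,-0.013,0.044,0,0.25],[0,0,36,-0.0135,0.045,0,0.25]]]' 20; python3 -c "
from h import *
s=arm.state();print(s['q'],s['torque'])
im,_=arm.grab_frame('scene'); a=proj('scene',[[.62,.05,.1]])[0].astype(int); c=im[a[1]-50:a[1]+50,a[0]-85:a[0]+45]
cv2.imwrite('pics/s7.png',np.uint8(255*(cv2.resize(c,None,fx=5,fy=5,interpolation=cv2.INTER_CUBIC)/255.)**.6))"
```

```text
time_s: 13.15
eef_pos: [0.6465, 0.1131, 0.0998]
ee_rot: [-180.0, -0.0, 77.1]
ft_force: [-1.9, 1.2, -1.4]
finger_gap: 0.0214
grip_force: 0.8
[-26.73407035  36.84978733  20.45392879  94.72474957 -15.61873937
  51.27642445 -13.09733869] [-0.02981043  0.36699406  0.00745129]
```

No stop force yet, so I'll push a few mm further to feel the stop.

```bash
python3 -m creep '[[[0,0,1,0,0.001,0,0.25],[0,0,1,-0.0003,0.002,0,0.25],[0,0,1,-0.0005,0.0025,0,0.25],[0,0,1,-0.0005,0.003,0,0.25],[0,0,1,-0.0005,0.003,0,0.25],[0,0,1,-0.0005,0.003,0,0.25],[0,0,1,-0.0005,0.003,0,0.25],[0,0,1,-0.0005,0.003,0,0.25]]]' 20
```

```text
time_s: 14.0
eef_pos: [0.6494, 0.1114, 0.0998]
ee_rot: [-180.0, 0.0, 76.1]
ft_force: [-2.1, 1.1, -2.8]
finger_gap: 0.0214
grip_force: 0.8
```

```bash
python3 -m creep '[[[0,0,0,0,0.001,0,0.25],[0,0,0,0,0.002,0,0.25],[0,0,0,0,0.003,0,0.25],[0,0,0,0,0.003,0,0.25],[0,0,0,0,0.003,0,0.25],[0,0,0,0,0.003,0,0.25],[0,0,0,0,0.003,0,0.25],[0,0,0,0,0.003,0,0.25]]]' 20
```

```text
time_s: 14.8
eef_pos: [0.6499, 0.1114, 0.0995]
ee_rot: [-179.7, 0.0, 76.1]
ft_force: [-8.7, 2.1, 1.4]
finger_gap: 0.0217
grip_force: 4.2
```

Force rose and motion stalled, so the lever is at its stop. I'll back off within the slack, lift clear and check.

```bash
python3 -m creep '[[[0,0,0,0,-0.003,0,0.25],[0,0,0,0,-0.006,0,0.25],[0,0,0,0,-0.006,0,0.28],[0,0,0,0,-0.006,-0.005,0.28],[0,0,0,0,-0.006,-0.02,0.28],[0,0,0,0,-0.006,-0.045,0.28],[0,0,0,0,-0.006,-0.075,0.28],[0,0,0,0,-0.006,-0.115,0.28]]]' 20; python3 -m creep '[[[0,0,0,0.03,0,0,0.28],[0,0,0,0.06,0,-0.01,0.28],[0,0,0,0.06,0,-0.02,0.28],[0,0,0,0.06,0,-0.02,0.28],[0,0,0,0.06,0,-0.02,0.28],[0,0,0,0.06,0,-0.02,0.28],[0,0,0,0.06,0,-0.02,0.28],[0,0,0,0.06,0,-0.02,0.28]]]' 20; python3 -c "
from h import *
im,_=arm.grab_frame('scene'); c=im[160:280,170:325]
cv2.imwrite('pics/s8.png',np.uint8(255*(cv2.resize(c,None,fx=5,fy=5,interpolation=cv2.INTER_CUBIC)/255.)**.6))
v=np.array([.63,.041,0]);print((proj('scene',[v+[.073*np.cos(a),.073*np.sin(a),.104] for a in np.radians([78.8,83,88.6])])-[170,160])*5)"
```

```text
time_s: 15.6
eef_pos: [0.6459, 0.1117, 0.2158]
ee_rot: [-179.9, 0.1, 76.0]
ft_force: [-0.0, 0.3, -2.6]
finger_gap: 0.024
grip_force: 0.0
time_s: 16.4
eef_pos: [0.6608, 0.1694, 0.2344]
ee_rot: [-180.0, 0.0, 76.0]
ft_force: [0.0, -0.6, -4.0]
finger_gap: 0.0242
grip_force: 0.0
[[623.64221196  56.81691585]
 [614.30981372  53.02071684]
 [601.2759361   48.54032449]]
```

View pics/s8.png

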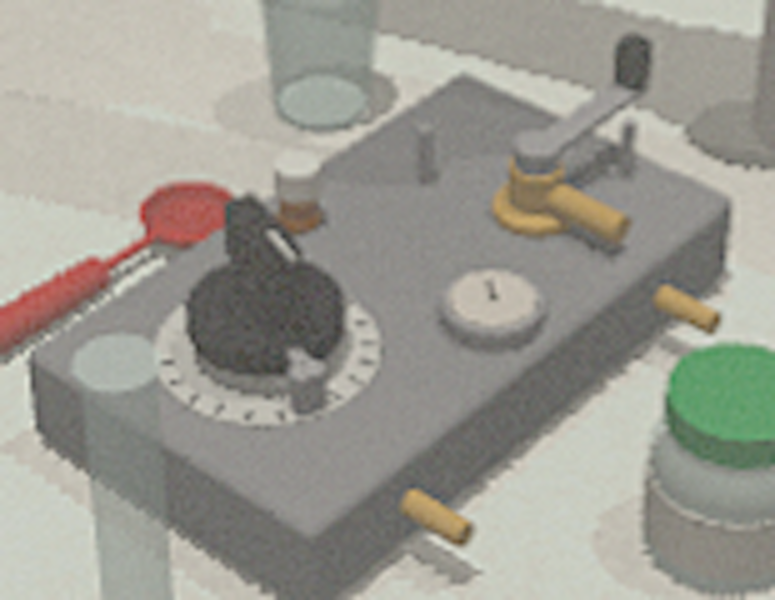

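The lever grip at (632,62) is at its open stop, the knob is up with the tooth in its notch at (303,365), and the vial and glassware are undisturbed. Handing in.

```bash
python3 -c "
from plant import arm
print(arm.finish_job())"
```

```text
the job is handed in; nothing more can be done
None
```

I turned the knob under the tooth, pulled it up to its stop, then swung the lever to its open stop; the last picture, taken hands off at about 16 s, shows both holding and the vial and glassware unmoved. The job is handed in, and the hand-in returned no verdict.

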